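# Lock the sample vessel, draw it from the heating block and hold it tilted

## Task

Before the leak check, turn the black lock collar of the steel sample vessel clockwise by its lever as far as its stop, so that the lever stands over the red mark on the heating block, while the vessel still sits in the block. Then take the vessel by the blue grip on its lid, draw it out of the block, tilt it over to about 45 degrees and hold it there, still, with its lowest edge at least 15 cm above the bench and touching nothing but the gripper: finish while holding it, and do not put it down. The collar must stay locked, and the vials, bottle, beaker, dish and spatula must stay where they are.

Things in the scene. Friction and masses are not known exactly. Their poses are not given: they have to be found in the camera images.
- vessel: Steel sample vessel, about 0.4 kg, loose in the block's well. Origin: centre of its underside; z up its axis. Upwards: square pot 44 x 44 mm, 66 mm high, paper labels; black lock collar 54 mm across, at 75 to 88 mm; white lid to 94 mm; blue grip to 138 mm. A red stripe on the grip's +x end shows the locked direction. Mass centre about 55 mm up. The square well keeps it from turning.
- vessel_foot (a point): Centre of the vessel's underside (its origin), with the vessel's axes.
- grip_mid (a point): Where to take the blue grip: on the vessel's axis, 118 mm above its underside, with the vessel's axes. The grip is an upright block fixed on the lid, 40 mm along the vessel's x, 20 mm thick along its y (close the fingers along y), 44 mm tall; its top is 20 mm above this point, the lid's top face 24 mm below.
- lever_post (a point): Mid height of the round orange post, upright at the end of the collar's steel lever: 12 mm diameter, 70 mm from the vessel's axis, 108 mm above its underside. Its top is 17 mm above this point, the top face of the 12 mm wide lever 23 mm below. It moves in a level arc about the vessel's axis.
- collar (a joint): Turn of the lock collar, rad. 0: open, lever 1.35 counter-clockwise (from above) of the vessel's +x. Grows clockwise from above to the rigid stop at 1.35: locked, lever along the vessel's +x, over the block's red mark. Stiff, about 0.10 N m (1.5 N at the post); stays where it is left. Starts between 0 and 0.45.
- block: Fixed aluminium heating block on a blue foot, 110 x 110 mm, 70 mm high, with one square well 47 mm wide and 50 mm deep in the middle of its top and a red mark on the top's +x side. Origin: centre of its underside, on the bench. The vessel stands in the well on its floor, 20 mm above the bench, with the block's yaw.
- well_floor (a point): Centre of the well's floor, 20 mm above the bench.
- rack: Fixed white rack, 60 x 140 mm, 45 mm high, with three vials; leave alone. Origin: centre of its underside.
- vial0: Amber vial, red cap, 26 mm diameter, 80 mm tall, upright in the rack, its foot 10 mm above the bench; leave alone. Origin: centre of its underside.
- vial1: The same with a green cap; leave alone.
- vial2: The same with a white cap; leave alone.
- amber: Amber bottle, black cap, 60 mm diameter, 130 mm tall; leave alone. Origin: centre of its underside.
- beaker: Glass beaker, 70 mm diameter, 90 mm tall; leave alone. Origin: centre of its underside.
- dish: Flat clear dish, 76 mm diameter, 14 mm high; leave alone. Origin: centre of its underside.
- spatula: Spatula, 170 mm long, lying flat; leave alone.
Not all that is in view belongs to the job. What is shaped like the block but green is not meant.

How it is judged:
On the way, in this order (a step that is already met when the one before it is completed fails the run):
1. the collar is turned to its locked stop while the vessel sits upright in its well (value of joint collar above 1.22 rad and distance between vessel_foot and well_floor below 0.008 m and angle between vessel's own z axis and vertical below 0.12 rad), for 0.2 s.
2. the locked vessel is drawn out clear above the block (value of joint collar above 1.2 rad and height (world z) of vessel_foot above 0.075 m), for 0.1 s.
At the end, for the whole second after the job is handed in: Fingers hold the vessel still (under 0.03 m/s, 0.15 rad/s), 30 to 60 degrees from upright, lid up, centre of its underside over 160 mm above the bench, touching no block, rack or bystander; collar within 0.15 rad of its stop; each bystander within 30 mm of its start (value of joint collar above 1.2 rad and height (world z) of vessel_foot above 0.16 m and angle between vessel's own z axis and vertical between 0.52 and 1.05 rad and contact force between vessel and the fingers above 2 N and contact force between vessel and block below 0.1 N and contact force between vessel and rack below 0.1 N and linear speed of vessel below 0.03 m/s and angular speed of vessel below 0.15 rad/s and contact force between vessel and vial0 below 0.1 N and contact force between vessel and vial1 below 0.1 N and contact force between vessel and vial2 below 0.1 N and contact force between vessel and amber below 0.1 N and contact force between vessel and beaker below 0.1 N and contact force between vessel and dish below 0.1 N and contact force between vessel and spatula below 0.1 N and distance of each of vial0, vial1, vial2, amber, beaker, dish, spatula from where it was at the start of the episode below 0.03 m); the arm keeps its last pose, push and grip.
It fails at once if a bystander is pushed more than 30 mm or knocked over (distance of any of vial0, vial1, vial2, amber, beaker, dish, spatula from where it was at the start of the episode above 0.03 m or angle between any of vial0, vial1, vial2, amber, beaker, dish's own z axis and vertical above 0.5 rad).
It fails at once if the vessel is tipped far over, past 75 degrees (angle between vessel's own z axis and vertical above 1.31 rad).
It also fails if it takes over 48 s, if anything falls off the work surface, if the arm or the gripper's body presses on something with over 40 N, if the wrist force passes 120 N, or if a joint passes its speed limit or range.

## Robot

A 6-joint arm with a two-finger parallel gripper is mounted at the origin on the work surface. World frame = base frame: x ahead of the robot, y to its left, z up, the work surface at z = 0. Lengths are in m, angles in rad, forces in N, time in s.
With the tool pointing down it reaches from about 0.35 to 0.775 m from the base axis. Payload 7.3 kg.
Tool frame: the origin (TCP) lies on the mounting face of the last link; the fingertips stand 178 mm ahead of it and the grasp point (between the pads) lies 159 mm ahead of it (robot.tcp_to_tips is the distance from the TCP to the fingertips, in m); z points along the fingers, y is the direction in which the jaws open and shut (so a half turn about z gives the same grasp; the last joint's range is limited). The gripper opens to 92 mm and grips with 3 to 60 N. Pads are 19 mm wide; open, the fingers measure 130 mm over their backs; the gripper's body (75 mm by 190 mm) begins 47 mm behind the grasp point.
Start: joints at [-1.314, 0.342, 1.524, -0, 1.275, -0.146], TCP at [0.206, -0.483, 0.405] pointing down, gripper open.
Joint ranges: [-2.53, 2.53], [-0.77, 2.02], [0.04, 2.7], [-1, 4.14], [0.28, 2.66], [-3.11, 3.11]. Speed limits (rad/s): [2.57, 2.57, 3.14, 3.14, 3.14, 3.14].

## Interface

Orientations are given as [roll, pitch, yaw] about the fixed x, y, z axes, in that order (R = Rz(yaw) Ry(pitch) Rx(roll)).
In Python, from cell import robot, viewer gives the robot as it stands.
- The arm moves only by the shell command python3 -m creep 'ROWS' [OPENING] [FORCE]. ROWS is JSON, a list that holds one entry, the list of rows, each a list of 6 numbers: the shift along the world's x, y, z in mm, then the turn, a rotation vector about the world's x, y, z in degrees. A call has 1 to 5 rows; each row shifts and turns the pose as measured when the row begins; what a row does not reach is not made up. A row lasts 1/12 s, in which the tool goes at most 41.7 mm and 7.16 degrees, less where a joint would pass 70% of its speed; a pose out of reach is approached as far as the arm can. A call with a gripper value outside its range is refused whole. OPENING is the closure, from -1 (fully open) to 1 (shut), set as the call begins (- or left out, the last holds). The fingers move at their own pace and stop on an object; FORCE is the grip in N (left out, the last holds). Time passes only in rows, so rows that do not move let the fingers close. It gives the time, the measured TCP pose, the force and the opening at its end, in the units of the state.
- robot.observe(): the state, without advancing time (a new reading comes with each control period).
- viewer.read_camera(name): name is "scene" or "top"; returns the picture (384x512x3 uint8, blue, green, red); there is no depth.
- viewer.camera_model(name): a dict with "fx", "fy", "cx", "cy" (pixels), "k1" (the pictures are not rectified: a ray, as slopes to the right and down, at radius r is drawn at 1 + k1 r^2 times it, then the intrinsics apply), "pose" (4x4, takes a point from camera to world coordinates). Camera axes: x right, y up, looking along -z (the intrinsics and any distortion apply to the point x, -y, -z); pixel columns grow to the right and rows downward; lengths in m; the calibration is good to about 2 mm. A picture is of the moment at which its call begins. camera_model takes no time and is no camera call.
- robot.hand_in(): hands the job in, once; it reports no verdict.
The state is a dict: "time": time; "qpos": joint angles; "qvel": joint speeds; "joint_efforts": joint torques, N m; "tool_pos": TCP position; "tool_rot": TCP orientation; "contact_force": force on the tool from outside, world axes, zero at the start; "torque": the same for the moment, N m; "opening": finger opening in m.
Only numpy, scipy, OpenCV 4.12 (cv2) and the standard library are available. Lean on these libraries where they do the work, as an engineer would, in place of code of your own. Each camera call takes 0.05 s, during which the arm holds its last target. There are 200 camera calls.

## Working session

There is one attempt and no reset: what is moved stays moved. The work goes in short steps, Python scripts to look and compute and a shell command to move; the robot and the scene stay as the last step left them, time stands still between calls to the robot, and variables do not carry over. Pictures are saved under pics/ and viewed, about 8 in all and at most 12, crops included, and the job is handed in when it is done.

```bash
mkdir -p pics; cat > h.py <<'E'
import numpy as np, cv2
from cell import robot, viewer
def ray(cam,u,v):
    m=viewer.camera_model(cam);K=np.array([[m['fx'],0,m['cx']],[0,m['fy'],m['cy']],[0,0,1.]])
    p=cv2.undistortPoints(np.array([[[u,v]]],float),K,np.array([m['k1'],0,0,0,0.]),) if 0 else None
    xd=(u-m['cx'])/m['fx'];yd=(v-m['cy'])/m['fy'];x,y=xd,yd
    for _ in range(30):
        s=1+m['k1']*(x*x+y*y);x,y=xd/s,yd/s
    P=np.array(m['pose']);return P[:3,3],P[:3,:3]@np.array([x,-y,-1])
def at_z(cam,u,v,z):
    o,d=ray(cam,u,v);return o+d*(z-o[2])/d[2]
def proj(cam,p):
    m=viewer.camera_model(cam);P=np.array(m['pose']);c=P[:3,:3].T@(np.array(p)-P[:3,3])
    x,y=c[0]/-c[2],-c[1]/-c[2];s=1+m['k1']*(x*x+y*y)
    return np.round([m['fx']*x*s+m['cx'],m['fy']*y*s+m['cy']],1)
def crop(cam,name,u0,v0,u1,v1,f):
    im=viewer.read_camera(cam)[v0:v1,u0:u1]
    cv2.imwrite('pics/'+name,cv2.resize(im,None,fx=f,fy=f,interpolation=cv2.INTER_CUBIC))
E
python3 - <<'E'
from h import *
a=viewer.read_camera('scene');b=viewer.read_camera('top')
cv2.imwrite('pics/s0.png',a);cv2.imwrite('pics/t0.png',b)
for c in('scene','top'):
    m=viewer.camera_model(c);print({k:np.round(v,3).tolist() for k,v in m.items()})
print(robot.observe())
E
```

```text
{'fx': 433.373, 'fy': 433.373, 'cx': 260.325, 'cy': 193.399, 'k1': -0.079, 'pose': [[0.133, -0.552, 0.823, 1.383], [0.991, 0.081, -0.105, -0.097], [-0.008, 0.83, 0.558, 0.721], [0.0, 0.0, 0.0, 1.0]]}
{'fx': 408.209, 'fy': 408.209, 'cx': 248.059, 'cy': 198.032, 'k1': 0.027, 'pose': [[0.003, 0.999, -0.034, 0.453], [-1.0, 0.004, 0.014, 0.011], [0.014, 0.034, 0.999, 1.146], [0.0, 0.0, 0.0, 1.0]]}
{'time': 0.1, 'qpos': array([-1.31400323e+00,  3.42659031e-01,  1.52492541e+00,  3.24121382e-06,
        1.27542191e+00, -1.45957840e-01]), 'qvel': array([-0.00069532, -0.00022108, -0.00334358, -0.00122807,  0.00028856,
       -0.000299  ]), 'joint_efforts': array([ 1.21259967e-03, -4.32006848e+01, -2.44693476e+01,  7.18639302e-02,
        5.26133215e-02, -4.95519964e-05]), 'tool_pos': array([ 0.20578372, -0.48285482,  0.40410982]), 'tool_rot': array([-3.14019444e+00, -2.08675156e-04,  4.02749849e-01]), 'contact_force': array([-0.47665387, -0.15888958,  0.12064819]), 'torque': array([0.0562602 , 0.03028878, 0.0053548 ]), 'opening': 0.09157457517768516}
```

View pics/s0.png

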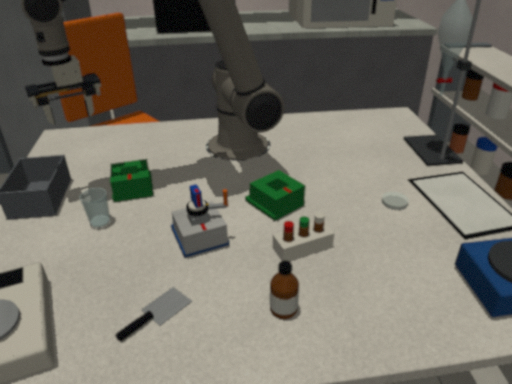

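View pics/t0.png

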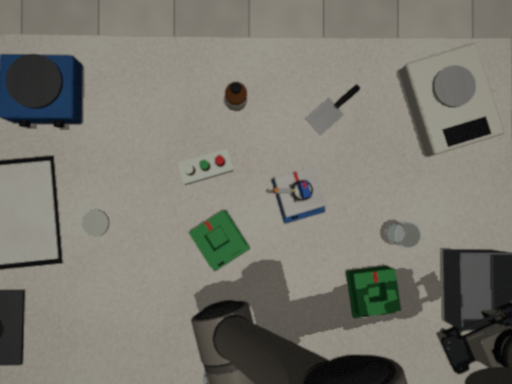

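The full views show three block-shaped things: green at top (219,239), green at top (375,291), and aluminium on a blue foot at top (298,197) / scene (200,229). The aluminium one fits, because it carries the vessel with the orange lever post. I'll confirm it in an enlarged crop.

```bash
python3 - <<'E'
from h import *
crop('top','t1.png',250,155,345,235,8);crop('scene','s1.png',160,170,255,260,6.5)
E
```

```text
(no output)
```

View pics/t1.png

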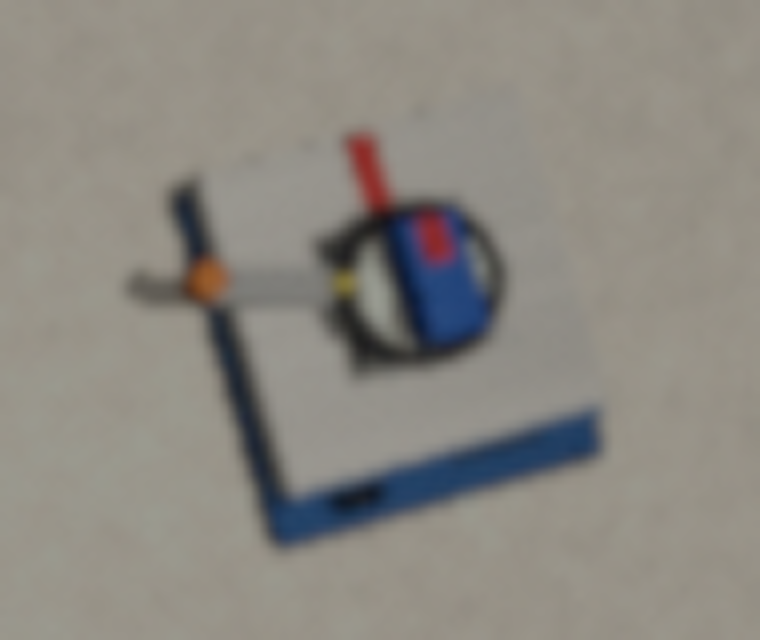

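View pics/s1.png

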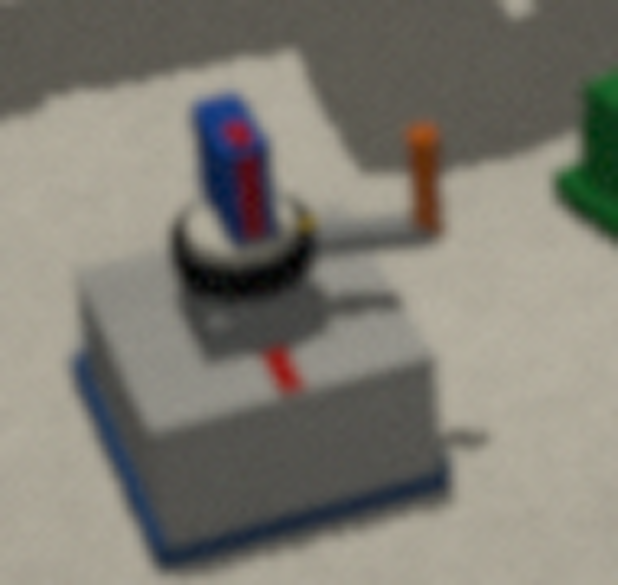

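The crops confirm it: aluminium block, red mark, blue grip with a red stripe, and an orange post at crop (207,280), on the world +y side. The lever is at about 75° counter-clockwise of the mark. Next I compute the poses.

```bash
python3 - <<'E'
from h import *
def T(x,y,z): return at_z('top',(x+.5)/8-.5+250,(y+.5)/8-.5+155,z)
def S(x,y,z): return at_z('scene',(x+.5)/6.5-.5+160,(y+.5)/6.5-.5+170,z)
c=[T(*p,.07) for p in[(197,175),(515,92),(600,405),(283,500)]]
print('corners',np.round(c,4),'centre',np.mean(c,0).round(4))
ax=(c[0]+c[1]-c[2]-c[3]);ay=c[0]+c[3]-c[1]-c[2];print('yaw',np.arctan2(ax[1],ax[0]),np.arctan2(-ay[0],ay[1]))
s=[S(*p,.07) for p in[(150,432),(432,355),(82,272)]];print('scene corners',np.round(s,4),'centre',((s[1]+s[2])/2).round(4))
g=[T(*p,.158) for p in[(390,213),(462,205),(490,322),(425,350)]];print('grip top',np.mean(g,0).round(4))
g=[S(*p,.158) for p in[(197,105),(238,95),(268,140),(212,150)]];print('grip scene',np.mean(g,0).round(4))
print('post',T(207,280,.145).round(4),S(424,128,.145).round(4))
# base of objects
for n,p,z in[('vialR',(220,160),.09),('vialG',(204,165),.09),('vialW',(190,170),.09),('amber',(235,88),.13),('beaker',(397,234),.09),('spat',(323,115),0),('spat2',(357,87),0)]:print(n,at_z('top',*p,z).round(3))
E
```

```text
corners [[ 0.5474 -0.0734  0.07  ]
 [ 0.5753 -0.1787  0.07  ]
 [ 0.4718 -0.2066  0.07  ]
 [ 0.4402 -0.1019  0.07  ]] centre [ 0.5087 -0.1401  0.07  ]
yaw 0.26105972704625546 0.27657114425237983
scene corners [[ 0.5765 -0.1788  0.07  ]
 [ 0.5456 -0.0742  0.07  ]
 [ 0.4736 -0.2068  0.07  ]] centre [ 0.5096 -0.1405  0.07  ]
grip top [ 0.5103 -0.1408  0.158 ]
grip scene [ 0.5105 -0.1416  0.158 ]
post [ 0.5085 -0.0707  0.145 ] [ 0.5049 -0.0704  0.145 ]
vialR [0.588 0.069 0.09 ]
vialG [0.575 0.11  0.09 ]
vialW [0.561 0.146 0.09 ]
amber [0.764 0.03  0.13 ]
beaker [ 0.398 -0.389  0.09 ]
spat [ 0.728 -0.217  0.   ]
spat2 [ 0.808 -0.313  0.   ]
```

```bash
python3 -m creep '[[[23,32,0,0,0,5.5],[23,32,0,0,0,5.5],[23,32,0,0,0,5.5],[23,32,0,0,0,5.5],[23,32,0,0,0,5.5]]]' 0.1 20 && python3 -m creep '[[[23,32,0,0,0,5.5],[23,32,0,0,0,5.5],[23,32,0,0,0,5.5],[23,32,0,0,0,5.5],[23,32,0,0,0,5.5]]]'
```

```text
time: 0.62
tool_pos: [0.3195, -0.3226, 0.4023]
tool_rot: [-3.141, 0.001, 0.889]
contact_force: [1.7, -1.1, -0.1]
opening: 0.0633
time: 1.03
tool_pos: [0.4377, -0.1535, 0.4025]
tool_rot: [-3.141, 0.002, 1.391]
contact_force: [1.1, -0.9, 0.6]
opening: 0.0414
```

```bash
python3 -m creep '[[[25,30,0,0,0,5],[25,30,0,0,0,5],[15,15,0,0,0,2],[0,0,0,0,0,0],[0,0,0,0,0,0]]]'; python3 -c "
from h import *
print(robot.observe()['qpos'].round(3)); crop('top','t2.png',230,130,370,235,5)"
```

```text
time: 1.45
tool_pos: [0.5077, -0.0669, 0.4019]
tool_rot: [3.141, -0.0, 1.626]
contact_force: [0.4, 0.1, -0.4]
opening: 0.0414
[-0.281  0.321  1.564  0.     1.257 -0.336]
```

```bash
python3 -m creep '[[[0,-1,-35,0,0,-1],[0,-1,-35,0,0,0],[0,-1,-25,0,0,0],[0,0,-10,0,0,0],[0,0,0,0,0,0]]]'; python3 -c "
from h import *
print(robot.observe()['qpos'].round(3)); crop('scene','s2.png',150,100,270,190,6)"
```

```text
time: 1.92
tool_pos: [0.5039, -0.0756, 0.2953]
tool_rot: [3.137, 0.003, 1.596]
contact_force: [-0.5, -0.5, 0.2]
opening: 0.0413
[-2.990e-01  4.310e-01  1.722e+00 -1.000e-03  9.840e-01 -3.240e-01]
```

View pics/s2.png

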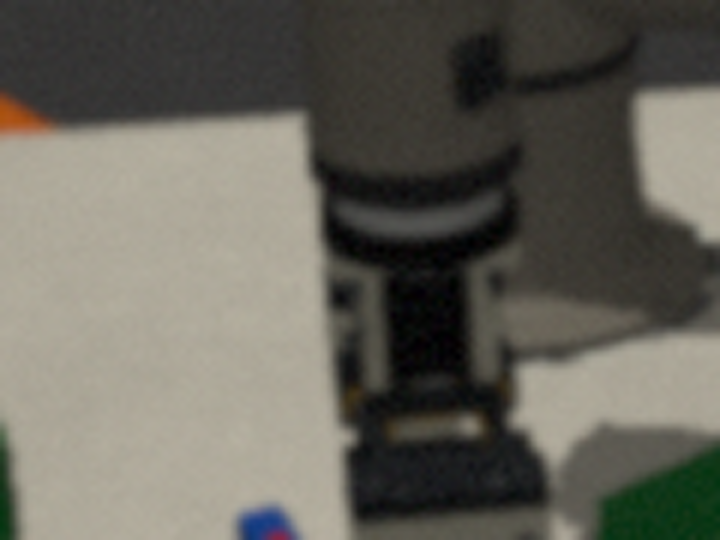

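The gripper stands beside the grip, with the post between the fingers (no contact force). I'll narrow the jaws to about 23 mm, then run the arc.

```bash
python3 -m creep '[[[3,3,1,0,0,0],[0,0,0,0,0,0],[0,0,0,0,0,0]]]' 0.5; python3 -m creep '[[[8,0,0,0,0,-7],[8,-1,0,0,0,-7],[8,-2,0,0,0,-7],[7.5,-3,0,0,0,-7],[7,-4,0,0,0,-7]]]'; python3 -c "
from h import *
o=robot.observe();d=o['tool_pos'][:2]-[.510,-.1407];print(np.hypot(*d),np.arctan2(d[1],d[0]),o['tool_rot'][2],o['contact_force'])"
```

```text
time: 2.22
tool_pos: [0.5072, -0.0746, 0.3]
tool_rot: [3.133, 0.004, 1.592]
contact_force: [0.0, -0.6, 0.2]
opening: 0.0267
time: 2.63
tool_pos: [0.5456, -0.0844, 0.3048]
tool_rot: [3.13, 0.005, 0.968]
contact_force: [-1.7, 0.7, -0.1]
opening: 0.023
0.06663835919308365 1.0074490623765984 0.9675031355694257 [-1.67119095  0.74953574 -0.12903223]
```

```bash
python3 -m creep '[[[7,-5,-2,0,0,-7],[6.5,-5.5,-2,0,0,-7],[5.5,-6.5,-1,0,0,-7],[5,-7,-1,0,0,-7],[4,-7.5,0,0,0,-5]]]'; python3 -c "
from h import *
o=robot.observe();d=o['tool_pos'][:2]-[.510,-.1407];print(np.hypot(*d),np.arctan2(d[1],d[0]),o['tool_rot'],o['contact_force'])"
```

```text
time: 3.05
tool_pos: [0.5749, -0.1156, 0.3034]
tool_rot: [3.128, 0.003, 0.374]
contact_force: [-1.8, 1.1, -0.3]
opening: 0.0229
0.069548494266098 0.36911415383217105 [3.12829007e+00 3.03649746e-03 3.74251094e-01] [-1.83871838  1.10634881 -0.26605518]
```

```bash
python3 -m creep '[[[1.2,-4,0,0,0,-2],[1.2,-4,0,0,0,-2],[1,-3,0,0,0,-2]]]'; python3 -m creep '[[[0.5,-2,0,0,0,0],[0,0,0,0,0,0]]]'; python3 -c "
from h import *
o=robot.observe();d=o['tool_pos'][:2]-[.510,-.1407];print(np.hypot(*d),np.arctan2(d[1],d[0]),o['tool_rot'],o['contact_force'])"
```

```text
time: 3.3
tool_pos: [0.5789, -0.1273, 0.3057]
tool_rot: [3.128, 0.001, 0.26]
contact_force: [-0.8, 1.3, -0.6]
opening: 0.023
time: 3.47
tool_pos: [0.5796, -0.1295, 0.307]
tool_rot: [3.128, -0.001, 0.259]
contact_force: [-0.0, 0.6, -0.1]
opening: 0.0231
0.07050652173787042 0.159651639918093 [ 3.12762980e+00 -6.37534117e-04  2.59101048e-01] [-0.03859999  0.6475557  -0.14013046]
```

```bash
python3 -m creep '[[[0.5,-2,-2,0,0,0],[0.5,-2,-1,0,0,0]]]';python3 -m creep '[[[0.3,-2,-1,0,0,0],[0,-1.5,0,0,0,0]]]'; python3 -c "
from h import *
o=robot.observe();d=o['tool_pos'][:2]-[.510,-.1407];print(np.hypot(*d),np.arctan2(d[1],d[0]),o['tool_rot'],o['contact_force'])"
```

```text
time: 3.63
tool_pos: [0.5806, -0.1319, 0.3056]
tool_rot: [3.131, -0.003, 0.261]
contact_force: [-2.6, 10.5, 5.5]
opening: 0.0231
time: 3.8
tool_pos: [0.5805, -0.1326, 0.3059]
tool_rot: [3.136, -0.004, 0.263]
contact_force: [-1.7, 5.3, 1.2]
opening: 0.0232
0.07095848253324548 0.11436790136626733 [ 3.1364642  -0.00368709  0.26347801] [-1.66791741  5.25206893  1.21683992]
```

The force rose to about 10 N, so the collar is at its stop. I'll hold briefly, centre the jaws around the post, lift clear and look.

```bash
python3 -m creep '[[[0,-1,0,0,0,0],[0,-1,0,0,0,0],[-1,4,0,0,0,0],[0,1,0,0,0,0]]]';python3 -m creep '[[[0,0,25,0,0,0],[0,0,35,0,0,0],[0,0,35,0,0,0],[0,0,5,0,0,0]]]' -1; python3 -c "
from h import *
crop('scene','s3.png',150,140,270,240,6)"
```

```text
time: 4.13
tool_pos: [0.5793, -0.1281, 0.3065]
tool_rot: [3.138, -0.005, 0.267]
contact_force: [0.2, 0.1, 0.2]
opening: 0.0228
time: 4.47
tool_pos: [0.5785, -0.1284, 0.4074]
tool_rot: [3.137, 0.001, 0.268]
contact_force: [0.5, -0.0, 0.7]
opening: 0.0451
```

View pics/s3.png

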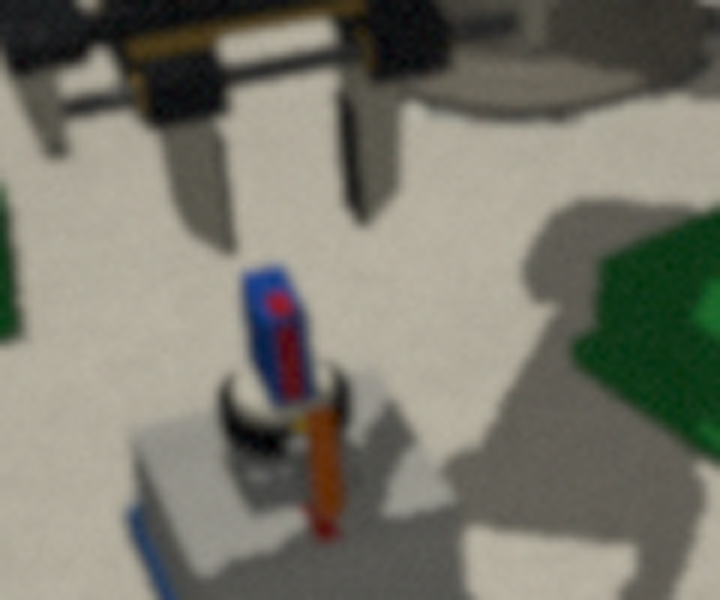

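The post (crop top (320,405), base (328,515)) stands over the red mark, and the vessel is upright. I'll check the angle numerically and move over the grip.

```bash
python3 - <<'E'
from h import *
for t in(.27,.37,.47,.57): print(t,[(proj('scene',[.510+.07*np.cos(t),-.1407+.07*np.sin(t),z])-[150,140])*6 for z in(.145,.105)])
E
python3 -m creep '[[[-30,-5,2,0,0,0],[-30,-5,0,0,0,0],[-9,-2,0,0,0,0],[0,0,0,0,0,0]]]'
```

```text
0.27 [array([325.2, 411. ]), array([333.6, 495. ])]
0.37 [array([342.6, 406.2]), array([350.4, 489.6])]
0.47 [array([359.4, 400.2]), array([366.6, 484.2])]
0.57 [array([375. , 393.6]), array([382.2, 477. ])]
time: 4.85
tool_pos: [0.5075, -0.141, 0.4052]
tool_rot: [3.136, 0.002, 0.269]
contact_force: [0.9, -0.0, 0.3]
opening: 0.076
```

The collar is locked: the post reads an angle of about 0.25, against 0.27 for locked. Now descending onto the grip.

```bash
python3 -m creep '[[[2,0,-10,0,0,0],[0,0,-35,0,0,0],[0,0,-35,0,0,0],[0,0,-25,0,0,0],[0,0,-3,0,0,0]]]'; python3 -m creep '[[[0,0,0,0,0,0],[0,0,0,0,0,0],[0,0,0,0,0,0],[0,0,0,0,0,0],[0,0,0,0,0,0]]]' 1 50;  python3 -m creep '[[[0,0,0,0,0,0],[0,0,0,0,0,0],[0,0,0,0,0,0],[0,0,0,0,0,0],[0,0,0,0,0,0]]]'
```

```text
time: 5.27
tool_pos: [0.513, -0.1411, 0.2916]
tool_rot: [3.131, -0.005, 0.268]
contact_force: [-0.4, -0.1, -0.3]
opening: 0.0916
time: 5.68
tool_pos: [0.5161, -0.141, 0.2918]
tool_rot: [3.13, -0.006, 0.27]
contact_force: [-0.1, 0.5, -0.5]
opening: 0.0629
time: 6.1
tool_pos: [0.5167, -0.1413, 0.2952]
tool_rot: [3.126, -0.011, 0.27]
contact_force: [0.5, -0.2, -0.2]
opening: 0.0299
```

```bash
python3 -m creep '[[[-4,0,1,0.7,0.8,0],[-2,0,0,0,0,0]]]';  python3 -m creep '[[[0,0,0,0,0,0],[0,0,0,0,0,0],[0,0,0,0,0,0],[0,0,0,0,0,0]]]'
```

```text
time: 6.27
tool_pos: [0.5106, -0.1412, 0.2966]
tool_rot: [-3.141, -0.001, 0.27]
contact_force: [1.6, 1.6, -0.9]
opening: 0.0198
time: 6.6
tool_pos: [0.5102, -0.1413, 0.2966]
tool_rot: [-3.14, -0.001, 0.269]
contact_force: [1.0, 0.6, -0.1]
opening: 0.0201
```

Gripped: the opening is 20 mm, which matches the grip thickness. Now lifting straight up.

```bash
python3 -m creep '[[[0,0,5,0,0,0],[0,0,10,0,0,0],[0,0,20,0,0,0],[0,0,25,0,0,0],[0,0,25,0,0,0]]]' 1 60; python3 -m creep '[[[0,0,25,0,0,0],[0,0,25,0,0,0],[0,0,25,0,0,0],[0,0,25,0,0,0],[0,0,25,0,0,0]]]'; python3 -c "
from h import *
print(robot.observe()['qpos'].round(3))"
```

```text
time: 7.02
tool_pos: [0.5101, -0.1414, 0.3793]
tool_rot: [-3.135, 0.006, 0.27]
contact_force: [0.5, -0.5, -3.1]
opening: 0.0198
time: 7.43
tool_pos: [0.507, -0.1402, 0.5118]
tool_rot: [-3.13, 0.014, 0.269]
contact_force: [-0.1, 0.7, -4.8]
opening: 0.0198
[-0.416  0.29   1.306  0.     1.563  0.886]
```

```bash
python3 -m creep '[[[0,0,0,2,0.5,0],[0,0,0,2.9,0.8,0],[0,0,0,2.9,0.8,0],[0,0,0,2.9,0.8,0],[0,0,0,2.9,0.8,0]]]'; python3 -m creep '[[[0,0,0,2.9,0.8,0],[0,0,0,2.9,0.8,0],[0,0,0,2.9,0.8,0],[0,0,0,2.9,0.8,0],[0,0,0,2.9,0.8,0]]]'; python3 -c "
from h import *
print(robot.observe()['qpos'].round(3))"
```

```text
time: 7.85
tool_pos: [0.504, -0.1384, 0.5231]
tool_rot: [-2.884, 0.006, 0.274]
contact_force: [0.9, 0.2, -5.3]
opening: 0.0195
time: 8.27
tool_pos: [0.5016, -0.1381, 0.5259]
tool_rot: [-2.61, 0.008, 0.278]
contact_force: [-1.0, -0.0, -3.9]
opening: 0.0199
[-0.513  0.357  1.224  0.386  1.935  0.852]
```

```bash
python3 -m creep '[[[0,0,0,2.9,0.8,0],[0,0,0,2.9,0.8,0],[0,0,0,2.9,0.8,0],[0,0,0,2.4,0.6,0],[0,0,0,1.5,0.4,0]]]'; python3 -m creep '[[[0,0,0,0,0,0],[0,0,0,0,0,0],[0,0,0,0,0,0],[0,0,0,0,0,0],[0,0,0,0,0,0]]]'; python3 -c "
from h import *
o=robot.observe();print(o['qpos'].round(3),o['qvel'].round(3));cv2.imwrite('pics/s4.png',viewer.read_camera('scene'));crop('scene','s5.png',130,60,300,187,4.5)"
```

```text
time: 8.68
tool_pos: [0.4998, -0.1385, 0.5282]
tool_rot: [-2.374, 0.009, 0.283]
contact_force: [0.9, -0.3, -3.8]
opening: 0.0193
time: 9.1
tool_pos: [0.4992, -0.1387, 0.5291]
tool_rot: [-2.378, 0.011, 0.283]
contact_force: [-0.4, 0.2, -3.5]
opening: 0.0198
[-0.547  0.391  1.217  0.557  2.08   0.884] [ 0.002 -0.003  0.    -0.007 -0.004 -0.002]
```

View pics/s4.png

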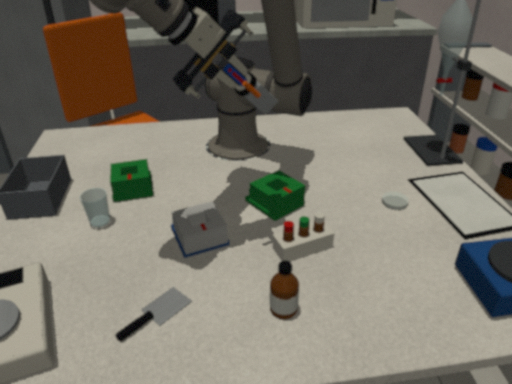

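View pics/s5.png

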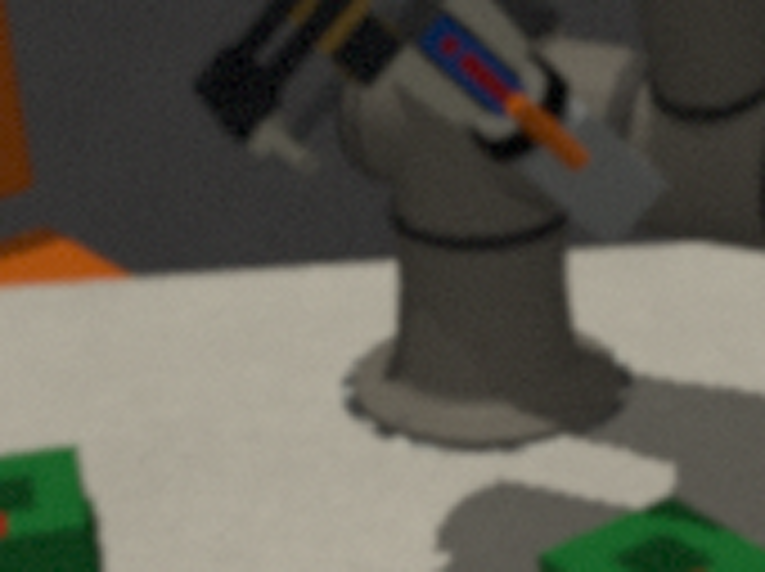

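The vessel is held at about 44°, in free air. The post still lines up with the red stripe, the block is empty, and the bystanders look unmoved. The arm is still, so I'm handing in.

```bash
python3 -c "
from cell import robot
robot.hand_in(); o=robot.observe(); print(o['time'],o['tool_pos'],o['tool_rot'],o['opening'])"
```

```text
the job is handed in; nothing more can be done
the job is handed in; nothing more can be done
```

I turned the collar clockwise to its stop, drew the vessel out by the blue grip and tilted it over. I then handed the job in while still holding it, at about 9 s of the 48 s allowed. The hand-in reports no verdict, and my state reading after it was refused, so the figures below are from just before.

- **Collar:** it turned until the push on the post met about 10 N at the stop. A picture then put the lever at about 0.25 rad against 0.27 rad for locked. In the last picture the post still lines up with the red stripe, which I judged by eye only.
- **Hold:** the tool stood at about 44° from upright, with joint speeds under 0.01 rad/s. The jaws were on the grip at a 20 mm opening with the grip force set to 60 N. The underside was about 0.33 m above the bench, worked out from the tool pose.
- **Surroundings:** in the last picture the vessel hangs clear of everything. The vials, bottle, beaker, dish and spatula look unmoved, though I did not measure them.
- **Small disagreement:** the tool drifted about 6 mm in x while the jaws were closing. I corrected that before the grip took hold, and no check failed.

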